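# Free the stuck egg cup and tare the balance

## Robot

A 6-joint arm with a two-finger parallel gripper is mounted at the origin on the work surface. World frame = base frame: x ahead of the robot, y to its left, z up, the work surface at z = 0. Lengths are in m, angles in rad, forces in N, time in s.
With the tool pointing down it reaches from about 0.3 to 0.775 m from the base axis. Payload 14.6 kg.
Tool frame: the origin (TCP) lies between the finger pads; the fingertips stand ahead of it and the grasp point (between the pads) lies 2 mm behind it (ctrl.tip_reach is the z of the fingertips in the tool frame, in m); z points along the fingers, y is the direction in which the jaws open and shut (so a half turn about z gives the same grasp; the last joint's range is limited). The gripper opens to 85 mm and grips with 20 to 120 N. Pads are 22 mm wide; open, the fingers measure 114 mm over their backs; the gripper's body (76 mm by 85 mm) begins 54 mm behind the grasp point. The pads swing forward as they close: fully open they stand 13 mm farther back than shut.
Start: joints at [1.081, 0.3, 1.521, -0, 1.321, -0.067], TCP at [0.226, 0.502, 0.248] pointing down, gripper open.
Joint ranges: [-3.03, 3.03], [-0.79, 2.21], [0.23, 2.52], [-1.04, 4.18], [0, 3.07], [-2.55, 2.55]. Speed limits (rad/s): [2.22, 2.22, 2.57, 3.14, 3.14, 3.14].

## Interface

Orientations are given as [roll, pitch, yaw] about the fixed x, y, z axes, in that order (R = Rz(yaw) Ry(pitch) Rx(roll)).
In Python, from cell import ctrl, imaging, job, nets gives the robot as it stands.
- The arm moves only by the tool drive_tool, never from a script. Its argument "series" is a list that holds one entry, the list of rows, each a list of 5 numbers: the finger opening in mm, from 0 to 85.4, then the shift along the tool's x, y, z in mm, then the turn about the tool's z in rad. A call has exactly 10 rows; each row is the pose to reach, as a shift and turn from the pose measured when the call began, along the tool's axes at that moment; what a row does not reach only later rows make up. A row lasts 1/12 s, in which the tool goes at most 41.7 mm and 7.16 degrees, less where a joint would pass 70% of its speed; a pose out of reach is approached as far as the arm can. A call with a gripper value outside its range is refused whole. The fingers move at their own pace and stop on an object; "grip_force" is the grip in N (left out, the last holds). Time passes only in rows, so rows that repeat a pose let the fingers close, or fill a call up. It gives the time, the measured TCP pose, the force and the opening at its end, in the units of the state.
- ctrl.sense(): the state, without advancing time (a new reading comes with each control period).
- imaging.get_image(name): name is "scene" or "top" or "wrist"; returns (picture, depth): 420x560x3 uint8, red, green, blue; 420x560 float32, m along the optical axis (not along the pixel's ray), 0 where there is no reading.
- imaging.camera_model(name): a dict with "fov_y" (degrees; the focal length in pixels is half the picture's height over the tangent of half this angle, whatever the lens; pixels are square), "cx", "cy" (the principal point, pixels), "R" (3x3) and "t" (3): a world point X has camera coordinates R X + t; the wrist camera has in their place "tool_from_camera" (4x4, takes a point from camera to tool coordinates, whose origin is the TCP and whose axes are the flange's). Camera axes: x right, y down, z forward; pixel columns grow to the right and rows downward; lengths in m; the calibration is good to about 2 mm. The wrist camera is an equidistant fisheye: a pixel r from the principal point sees the ray r / f radians off the axis. A picture is of the moment at which its call begins: read the wrist's pose just before it. camera_model takes no time and is no camera call.
- job.finish_job(): hands the job in, once; it reports no verdict.
Trained networks look in the newest picture that a camera, given by its name, has taken for a name from the list of things; names that differ only in an ending like _2 or _b are one class to them, and where a whole thing is asked for, a point or a joint stands for the part that bears it (a point fixed in the world has none). Each returns a list of dicts, best first, with "conf" (0 to 1); they miss things now and then, are a little off and sometimes report something else, mostly with a low value. They report only what shows in the picture. A call takes as long as a camera call. They do not tell look-alikes from the thing itself.
- nets.recognise(camera, name): "point" ([column, row] in pixels, amid what is visible of it).
- nets.cut_out(camera, name): "pixels" (420x560 bool, what is visible of it) and "point" ([column, row] in pixels, amid what is visible of it).
The state is a dict: "clock": time; "q": joint angles; "joint_velocities": joint speeds; "effort": joint torques, N m; "tcp_pos": TCP position; "tcp_rot": TCP orientation; "contact_force": force on the tool from outside, world axes, zero at the start; "torque": the same for the moment, N m; "finger_gap": finger opening in m.
Only numpy, scipy, OpenCV 4.12 (cv2) and the standard library are available. Lean on these libraries where they do the work, as an engineer would, in place of code of your own. Each camera call takes 0.05 s, during which the arm holds its last target. There are 200 camera calls.

## Task

The balance needs a matching egg cup on each pan before fuses can be counted by weight: take the egg cup that is stuck in the leaning nest and stand it upright on the empty pan, so that the beam comes to rest level. It is jammed, so twist it to and fro to break its grip and then draw it straight out along the lean of the stack; pulling it by force would drag the holder off its nails. Set it down gently, without dropping it, and leave the cup on the other pan and the other things where they are.

Things in the scene. Friction and masses are not known exactly. Their poses are not given: they have to be found in the camera images.
- cup: the stuck egg cup to fetch: white melamine, 50 g. Origin: centre of the underside of its foot; z along its axis to the open mouth. Solid foot 36 mm across up to 24 mm, flaring to 50 mm across at 34 mm, then nearly straight to the rim, 52 mm across at 66 mm; wall 3 mm. At the start it leans with the stack, 30 degrees from vertical, mouth towards the robot; all above 28 mm of it stands proud
- nest (a point): seat inside the lower, fixed cup, where the stuck cup's origin lies at the start. z: axis of the stack, the way to draw the cup out. Eight sprung rubber ribs in the lower cup grip the foot: a straight pull takes 12 to 18 N. While the cup is being turned about its axis (0.3 N m), rising 2 to 3 mm per 0.7 rad, the pull is only a few N. After 6 to 10 mm of rise the ribs let go, with a push of up to 10 N
- nest_rim (a point): centre of the lower cup's mouth, 28 mm above point nest along the axis; rim 52 mm across. The lower cup (fixed) is screwed to a wooden holder plate, 75 x 90 mm, whose underside is 76 mm below this point, on a sloping board 120 mm wide and 150 mm long; nothing stands above the cups
- holder (a joint): how far the holder plate with the lower cup has come off its two nails along the stack axis, m: 0 = fully home (start). It begins to come off at a pull of about 7 N and rises a further 1 mm per 0.2 N, up to 20 mm; it springs back when let go
- beam (a joint): beam of the two-pan balance, rad: 0 = tipped right down on the loaded side (start), 0.13 = level, 0.26 = tipped right down on the other side. Equal loads bring it level within about 0.02, damped, in about a second
- pan_empty_floor (a point): centre of the inner floor of the empty pan, a steel dish 92 mm across at the rim, 66 mm across the floor, rim 5 mm above this point; z up. The pan stays horizontal; at the start it is about 108 mm above the table and sinks 12 mm as the beam comes level; it gives way under 0.1 to 0.8 N
- pan_loaded_floor (a point): the same point of the other pan, 190 mm across the balance from the empty pan. The balance's foot and pillar stand midway between the pans; the pillar is 110 mm tall at most
- cup_ref: an identical egg cup (same sizes and origin) already standing upright on the loaded pan; stays there
- jar: orange plastic jar without its cap, 64 mm wide, 78 mm tall, standing on the table; bystander. Origin: centre of its underside
- jar_cap: the jar's cap lying upside down on the table, 58 mm across, 16 mm high; bystander. Origin: centre of its underside
- fuse_holder: hard plastic fuse holder lying on the table, 85 x 28 mm, 28 mm high; bystander. Origin: centre of its underside
- screwdriver: screwdriver lying on the table, 190 mm long; bystander. Origin: a point of the tool on the table
- tin: flat grey tin lying on the table, 64 mm across, 30 mm high; bystander. Origin: centre of its underside
There are look-alikes about, which are no part of the job. Of the things shaped like the part that bears nest, the wooden one is meant.

How it is judged:
On the way:
1. the stuck cup is drawn out of the lower cup along the stack axis: its foot is above the lower cup's rim, its axis still within 20 degrees of the stack's (z of cup in the frame of nest above 0.03 m and angle between the z axis of cup and the z axis of nest, either way round below 0.35 rad), for 0.1 s.
At the end, for the whole second after the job is handed in: The fetched cup stands upright (within 7 degrees), at rest, on the once-empty pan, within 30 mm of its centre; the beam rests within 0.05 rad of level; the other cup still stands upright within 30 mm of its pan centre; the holder is home on its nails (within 3 mm) (horizontal distance between cup and pan_empty_floor below 0.03 m and z of cup in the frame of pan_empty_floor between -0.004 and 0.006 m and angle between each of cup, cup_ref's own z axis and vertical below 0.12 rad and value of joint beam between 0.08 and 0.18 rad and linear speed of cup below 0.02 m/s and velocity of joint beam between -0.1 and 0.1 rad/s and horizontal distance between cup_ref and pan_loaded_floor below 0.03 m and value of joint holder below 0.003 m); the robot touches nothing.
It fails at once if the holder is pulled more than 6 mm off its nails (value of joint holder above 0.006 m).
It fails at once if the cup is dropped or slammed on the pan (as by a fall of 15 mm or more): the beam swings faster than 1 rad/s (velocity of joint beam above 1 rad/s or velocity of joint beam below -1 rad/s).
It fails at once if the cup on the loaded pan is knocked over or pushed more than 30 mm from its pan's centre (angle between cup_ref's own z axis and vertical above 0.35 rad or horizontal distance between cup_ref and pan_loaded_floor above 0.03 m).
It fails at once if a bystander is moved more than 30 mm (distance of any of jar, jar_cap, fuse_holder, screwdriver, tin from where it was at the start of the episode above 0.03 m).
It also fails if it takes over 54 s, if anything falls off the work surface, if the arm or the gripper's body presses on something with over 40 N, if the wrist force passes 120 N, or if a joint passes its speed limit or range.

## Working session

There is one attempt and no reset: what is moved stays moved. The work goes in short steps, Python scripts to look and compute and a tool call to move; the robot and the scene stay as the last step left them, time stands still between calls to the robot, and variables do not carry over. Pictures are saved under pics/ and viewed, about 8 in all and at most 12, crops included, and the job is handed in when it is done.

Besides the shell and the picture viewer there is one more tool, called after "Request:" as name(argument=value, ...) on one line, values as JSON. drive_tool: Moves the arm, as the interface text tells. Its arguments: {"type":"object","properties":{"series":{"type":"array","items":{"type":"array","items":{"type":"array","items":{"type":"number"}}}},"grip_force":{"type":"number"}},"required":["series"]}

```bash
mkdir -p pics; ls; cat > h.py <<'E'
import numpy as np, cv2
from cell import ctrl, imaging, job, nets
from scipy.spatial.transform import Rotation as Rot
def f_of(m): return 210/np.tan(np.radians(m["fov_y"])/2)
def world(name,depth,m):
    f=f_of(m); v,u=np.mgrid[:420,:560]
    P=np.stack([(u-m["cx"])/f*depth,(v-m["cy"])/f*depth,depth],-1)
    W=(P-np.array(m["t"]))@np.array(m["R"])
    W[depth==0]=np.nan
    return W
def save(n,im): cv2.imwrite("pics/"+n,im[:,:,::-1])
E
python3 - <<'E'
from h import *
s=ctrl.sense(); print(s, ctrl.tip_reach)
ims=[]
for c in ["scene","top"]:
    im,d=imaging.get_image(c); m=imaging.camera_model(c); save(c+"0.png",im); W=world(c,d,m)
    np.savez(c+"0.npz",im=im,d=d,W=W)
    print(c,m["fov_y"],-np.array(m["R"]).T@m["t"])
    for n in ["cup","nest","beam","pan_empty_floor","jar","jar_cap","fuse_holder","screwdriver","tin"]:
        for r in nets.cut_out(c,n)[:4]:
            k=r["pixels"]; p=W[k]; 
            print(c,n,round(r["conf"],2),np.round(r["point"]),np.round(np.nanmedian(p,0),3),np.round(np.nanpercentile(p,3,axis=0),3),np.round(np.nanpercentile(p,97,axis=0),3))
E
```

```text
pics
{'clock': 0.0, 'q': array([ 1.08138109e+00,  3.00476210e-01,  1.52159714e+00,  1.05277517e-05,
        1.32072644e+00, -6.66027820e-02]), 'joint_velocities': array([-7.41684443e-05,  2.31419154e-03, -6.59372601e-04, -2.27985999e-04,
       -7.00934988e-04,  2.16138567e-04]), 'effort': array([-1.99607188e-03, -5.43506670e+01, -3.61795020e+01, -1.76192898e-04,
        4.14469177e-03,  1.21783228e-05]), 'tcp_pos': array([0.22557552, 0.50136593, 0.24771171]), 'tcp_rot': array([-3.14038887e+00, -9.05138747e-05,  2.71877753e+00]), 'contact_force': array([-0.62357075, -0.19440144, -0.19665517]), 'torque': array([ 0.0031326 ,  0.04237031, -0.01944878]), 'finger_gap': 0.08517490328117708} 0.017
scene 55.92749014913752 [ 1.45240289 -0.19440684  1.02621987]
scene cup 0.56 [230. 200.] [ 0.476 -0.237  0.156] [ 0.431 -0.261  0.136] [ 0.49  -0.214  0.176]
scene nest 0.76 [144. 188.] [ 0.287 -0.547  0.097] [ 0.127 -0.587  0.001] [ 0.323 -0.51   0.141]
scene nest 0.75 [224. 226.] [ 0.504 -0.244  0.093] [ 0.412 -0.289  0.011] [ 0.543 -0.208  0.142]
scene nest 0.67 [175. 267.] [ 0.676 -0.414  0.09
[... 1738 characters left out ...]
0.012 0.07 ] [ 0.626 -0.014 -0.   ] [0.685 0.04  0.083]
top jar 0.63 [107. 213.] [0.437 0.419 0.021] [0.381 0.404 0.   ] [0.536 0.433 0.029]
top jar_cap 0.58 [256. 226.] [0.414 0.001 0.004] [ 0.387 -0.025 -0.003] [0.439 0.024 0.019]
top jar_cap 0.32 [254. 139.] [0.65  0.013 0.075] [ 0.626 -0.014  0.002] [0.681 0.04  0.084]
top fuse_holder 0.74 [254. 182.] [0.542 0.006 0.023] [ 0.504 -0.008  0.012] [0.576 0.022 0.033]
top screwdriver 0.86 [107. 212.] [0.434 0.417 0.022] [0.384 0.405 0.01 ] [0.533 0.43  0.03 ]
top screwdriver 0.22 [163. 166.] [0.563 0.254 0.105] [0.447 0.096 0.019] [0.63  0.324 0.116]
top tin 0.57 [410. 205.] [ 0.477 -0.43   0.03 ] [ 0.449 -0.461  0.011] [ 0.507 -0.402  0.036]
```

```bash
python3 - <<'E'
from h import *
a=cv2.imread("pics/scene0.png")[130:310,90:450]; cv2.imwrite("pics/s1.png",cv2.resize(a,None,fx=2.2,fy=2.2))
b=np.load("scene0.npz");t=np.load("top0.npz")
# cloud of cup above holder
from scipy.optimize import least_squares
for c,z in(("scene",b),("top",t)):
    W=z["W"].reshape(-1,3); I=z["im"].reshape(-1,3).astype(int)
    k=(abs(W[:,0]-.46)<.07)&(abs(W[:,1]+.24)<.05)&(W[:,2]>.12)
    p=W[k]; print(c,k.sum(),p.min(0),p.max(0), p[p[:,2].argmax()])
    print(np.c_[p,I[k]][::max(1,k.sum()//25)].round(3))
E
```

```text
scene 317 [ 0.43098214 -0.26335177  0.12041454] [ 0.50907709 -0.21219231  0.17867499] [ 0.4722695  -0.24421885  0.17867499]
[[ 4.43e-01 -2.58e-01  1.64e-01  1.60e+02  1.53e+02  1.63e+02]
 [ 4.39e-01 -2.19e-01  1.55e-01  2.01e+02  1.51e+02  1.05e+02]
 [ 4.34e-01 -2.26e-01  1.47e-01  1.88e+02  1.71e+02  1.43e+02]
 [ 4.35e-01 -2.36e-01  1.45e-01  2.39e+02  2.26e+02  1.95e+02]
 [ 4.74e-01 -2.45e-01  1.76e-01  2.11e+02  1.92e+02  1.62e+02]
 [ 4.68e-01 -2.55e-01  1.68e-01  1.42e+02  1.27e+02  1.05e+02]
 [ 4.69e-01 -2.16e-01  1.64e-01  2.21e+02  2.03e+02  1.76e+02]
 [ 4.74e-01 -2.26e-01  1.65e-01  2.27e+02  2.10e+02  1.81e+02]
 [ 4.78e-01 -2.36e-01  1.65e-01  2.14e+02  1.97e+02  1.69e+02]
 [ 4.81e-01 -2.46e-01  1.64e-01  1.85e+02  1.69e+02  1.44e+02]
 [ 4.77e-01 -2.56e-01  1.58e-01  1.47e+02  1.31e+02  1.11e+02]
 [ 4.79e-01 -2.17e-01  1.55e-01  2.15e+02  2.00e+02  1.73e+02]
 [ 4.83e-01 -2.27e-01  1.56e-01  2.25e+02  2.07e+02  1.74e+02]
 [ 4.87e-01 -2.37e-01  1.56e-01  2.18e+02  1.99e+02  1.70e+02]
 [ 4.88e-01 -2.47e-01  1.54e-01  1.91e+02  1.75e+02  1.49e+02]
 [ 4.74e-01 -2.58e-01  1.38e-01
[... 1786 characters left out ...]
0e+02]
 [ 4.64e-01 -2.39e-01  1.23e-01  2.36e+02  2.27e+02  2.09e+02]
 [ 4.61e-01 -2.35e-01  1.32e-01  2.35e+02  2.25e+02  2.07e+02]
 [ 4.58e-01 -2.28e-01  1.26e-01  1.11e+02  9.80e+01  8.70e+01]
 [ 4.55e-01 -2.22e-01  1.32e-01  1.00e+02  8.50e+01  7.40e+01]
 [ 4.50e-01 -2.13e-01  1.62e-01  1.96e+02  1.73e+02  1.48e+02]
 [ 4.51e-01 -2.58e-01  1.70e-01  1.96e+02  1.80e+02  1.63e+02]
 [ 4.49e-01 -2.58e-01  1.55e-01  1.58e+02  1.45e+02  1.30e+02]
 [ 4.47e-01 -2.56e-01  1.53e-01  1.68e+02  1.53e+02  1.38e+02]
 [ 4.43e-01 -2.55e-01  1.62e-01  1.85e+02  1.73e+02  1.57e+02]
 [ 4.38e-01 -2.25e-01  1.53e-01  1.95e+02  1.76e+02  1.57e+02]
 [ 4.36e-01 -2.40e-01  1.53e-01  1.64e+02  1.49e+02  1.34e+02]]
```

View pics/s1.png

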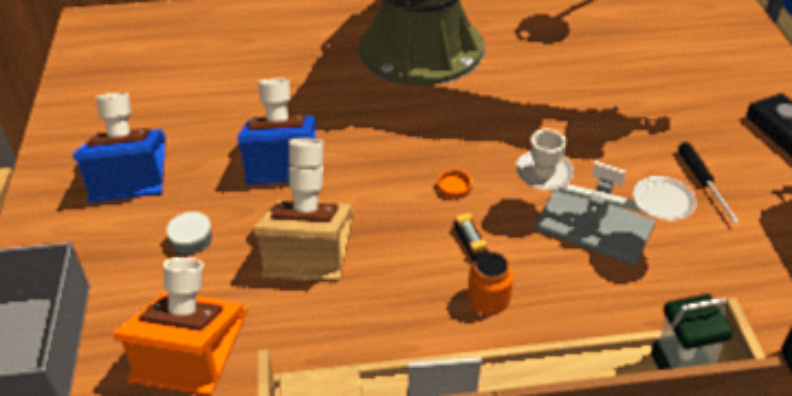

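View pics/top0.png

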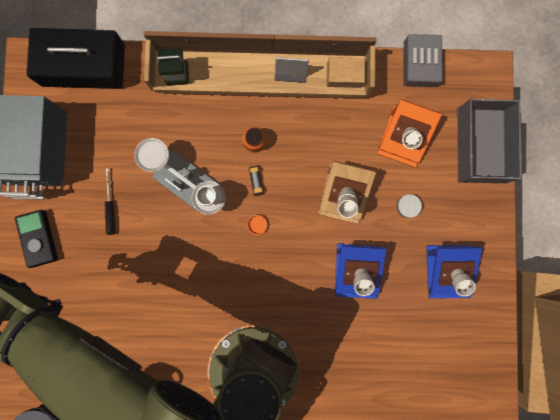

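```bash
python3 - <<'E'
from h import *
from scipy.optimize import least_squares
print([a for a in dir(ctrl) if a[0]!='_'],[a for a in dir(job) if a[0]!='_'])
prof=np.array([[0,0],[18,0],[18,24],[25,34],[26,66],[23,66],[22,34],[0,30]])/1e3
seg=np.r_[prof[1:5],prof[5:6]];
def dist(r,z,P):
    d=np.full(r.shape,9.)
    for a,b in zip(P[:-1],P[1:]):
        ab=b-a; t=np.clip(((r-a[0])*ab[0]+(z-a[1])*ab[1])/(ab@ab),0,1)
        d=np.minimum(d,np.hypot(r-a[0]-t*ab[0],z-a[1]-t*ab[1]))
    return d
def res(x,p):
    az,le=x[3],x[4]; a=np.array([np.sin(le)*np.cos(az),np.sin(le)*np.sin(az),np.cos(le)])
    q=p-x[:3]; z=q@a; r=np.linalg.norm(q-z[:,None]*a,axis=1)
    return np.r_[np.minimum(dist(r,z,prof[2:]),dist(r,z+.038,prof[1:6])), (le-np.radians(30))*.02*np.sqrt(len(p))/5]
L=[]
for c in("scene","top"):
    z=np.load(c+"0.npz"); W=z["W"].reshape(-1,3); I=z["im"].reshape(-1,3).astype(int)
    k=(abs(W[:,0]-.47)<.06)&(abs(W[:,1]+.24)<.035)&(W[:,2]>.105)&(I[:,0]-I[:,2]<75)
    L.append(W[k])
for n,p in(("scene",L[0]),("top",L[1]),("both",np.vstack(L))):
    best=None
    for az in(2.6,3.1,3.6):
        s=least_squares(res,[.485,-.239,.12,az,.52],args=(p,),loss="soft_l1",f_scale=.002)
        if best is None or s.cost<best.cost: best=s
    print(n,len(p),best.x.round(4),best.cost*1e6/len(p),np.median(res(best.x,p)))
# pans & ref cup
for c in("scene","top"):
    z=np.load(c+"0.npz"); W=z["W"].reshape(-1,3); I=z["im"].reshape(-1,3).astype(int)
    k=(np.hypot(W[:,0]-.585,W[:,1]-.287)<.07)&(W[:,2]>.095)&(W[:,2]<.13)
    p=W[k]; (cx,cy),rad=cv2.minEnclosingCircle((p[:,:2]*1000).astype(np.float32)); print(c,"pan",k.sum(),cx,cy,rad,np.percentile(p[:,2],[5,25,50,75,95]))
    k=(np.hypot(W[:,0]-.48,W[:,1]-.132)<.07)&(W[:,2]>.13); p=W[k]
    if k.sum(): print("ref",k.sum(),cv2.minEnclosingCircle((p[:,:2]*1000).astype(np.float32)),np.percentile(p[:,2],[2,50,98]))
E
```

```text
['Unreachable', 'sense', 'tip_reach'] ['finish_job']
scene 364 [ 0.4834 -0.241   0.1086  2.9757  0.4996] 1.0099070336189813 0.0008792247485686806
top 474 [ 0.4875 -0.2436  0.1059  2.9112  0.5134] 1.3138405781509401 0.0009374530098783037
both 838 [ 0.4858 -0.2423  0.1057  2.9472  0.4936] 1.438577437672437 0.0011320140310041246
scene pan 424 588.3462524414062 287.36541748046875 47.849300384521484 [0.10662964 0.10834915 0.11004357 0.11196224 0.11511689]
ref 146 ((480.7580261230469, 132.51214599609375), 28.621421813964844) [0.13104811 0.14104291 0.15219842]
top pan 896 591.4633178710938 285.08221435546875 45.72669982910156 [0.10404946 0.10717579 0.10952212 0.11189678 0.11574425]
ref 102 ((482.650634765625, 131.11328125), 25.784717559814453) [0.13350728 0.14788515 0.15533441]
```

Request:
drive_tool(series=[[[85, -546, -424, -152, 1.34], [85, -546, -424, -152, 1.34], [85, -546, -424, -152, 1.34], [85, -546, -424, -152, 1.34], [85, -546, -424, -152, 1.34], [85, -546, -424, -152, 1.34], [85, -546, -424, -152, 1.34], [85, -546, -424, -152, 1.34], [85, -546, -424, -152, 1.34], [85, -546, -424, -152, 1.34]]])

```text
clock: 1.83
tcp_pos: [0.4168, 0.1401, 0.3385]
tcp_rot: [3.141, -0.0, 1.463]
contact_force: [1.1, 1.4, 0.7]
finger_gap: 0.0848
```

Request:
drive_tool(series=[[[85, -260, 565, -60, 0.08], [85, -260, 565, -60, 0.08], [85, -260, 565, -60, 0.08], [85, -260, 565, -60, 0.08], [85, -260, 565, -60, 0.08], [85, -260, 565, -60, 0.08], [85, -260, 565, -60, 0.08], [85, -260, 565, -60, 0.08], [85, -260, 565, -60, 0.08], [85, -260, 565, -60, 0.08]]])

```text
clock: 2.67
tcp_pos: [0.7452, -0.0551, 0.3758]
tcp_rot: [-3.141, -0.0, 1.382]
contact_force: [-0.3, 0.1, 0.9]
finger_gap: 0.0853
```

```bash
python3 -c "
from h import *
s=ctrl.sense();print(s['q'],s['tcp_pos'],s['tcp_rot'],Rot.from_euler('xyz',s['tcp_rot']).as_matrix().round(3))"
```

```text
[-1.22814419e-01  8.04994191e-01  4.76693408e-01  1.96409380e-04
  1.86004572e+00  6.63886860e-02] [ 0.74519857 -0.05506309  0.37579837] [-3.14143982e+00 -1.78512093e-04  1.38164922e+00] [[ 0.188  0.982 -0.   ]
 [ 0.982 -0.188  0.   ]
 [ 0.    -0.    -1.   ]]
```

Request:
drive_tool(series=[[[85, -100, 300, 0, 0], [85, -100, 300, 0, 0], [85, -100, 300, 0, 0], [85, -100, 300, 0, 0], [85, -100, 300, 0, 0], [85, -100, 300, 0, 0], [85, -100, 300, 0, 0], [85, -100, 300, 0, 0], [85, -100, 300, 0, 0], [85, -100, 300, 0, 0]]])

```text
clock: 3.5
tcp_pos: [0.7963, -0.1509, 0.3052]
tcp_rot: [3.115, -0.0, 1.382]
contact_force: [-0.4, 0.1, 0.6]
finger_gap: 0.0851
```

```bash
python3 -c "
from h import *
s=ctrl.sense();print(s['q'],s['tcp_pos'],s['tcp_rot'],Rot.from_euler('xyz',s['tcp_rot']).as_matrix().round(3))"
```

```text
[-2.32872971e-01  1.03312500e+00  2.34607935e-01  1.41147318e-03
  1.84765416e+00 -4.35226720e-02] [ 0.79629189 -0.15092803  0.30524531] [ 3.11535302e+00 -2.05814863e-04  1.38185232e+00] [[ 0.188  0.982  0.026]
 [ 0.982 -0.188 -0.005]
 [ 0.     0.026 -1.   ]]
```

Request:
drive_tool(series=[[[85, 0, 1500, 0, 0], [85, 0, 1500, 0, 0], [85, 0, 1500, 0, 0], [85, 0, 1500, 0, 0], [85, 0, 1500, 0, 0], [85, 0, 1500, 0, 0], [85, 0, 1500, 0, 0], [85, 0, 1500, 0, 0], [85, 0, 1500, 0, 0], [85, 0, 1500, 0, 0]]])

```text
clock: 4.33
tcp_pos: [0.8318, -0.1581, 0.2109]
tcp_rot: [3.09, -0.0, 1.382]
contact_force: [0.6, 0.1, -0.4]
finger_gap: 0.0846
```

```bash
python3 -c "
from h import *
s=ctrl.sense();print(s['q'],s['tcp_pos'],s['tcp_rot'],Rot.from_euler('xyz',s['tcp_rot']).as_matrix().round(3))"
```

```text
[-0.23173578  1.14802707  0.23551733  0.00247123  1.70658711 -0.04236847] [ 0.83178419 -0.15810202  0.21086754] [ 3.09007435e+00 -2.47120587e-04  1.38183293e+00] [[ 0.188  0.981  0.051]
 [ 0.982 -0.188 -0.009]
 [ 0.     0.051 -0.999]]
```

Request:
drive_tool(series=[[[85, 0, 1450, -450, 0], [85, 0, 1450, -450, 0], [85, 0, 1450, -450, 0], [85, 0, 1450, -450, 0], [85, 0, 1450, -450, 0], [85, 0, 1450, -450, 0], [85, 0, 1450, -450, 0], [85, 0, 1450, -450, 0], [85, 0, 1450, -450, 0], [85, 0, 1450, -450, 0]]])

```text
clock: 5.17
tcp_pos: [0.8296, -0.158, 0.2399]
tcp_rot: [3.065, -0.0, 1.382]
contact_force: [0.2, 0.9, 0.3]
finger_gap: 0.0847
```

```bash
python3 -c "
from h import *
s=ctrl.sense();print(s['q'],s['tcp_pos'],s['tcp_rot'],Rot.from_euler('xyz',s['tcp_rot']).as_matrix().round(3))"
```

```text
[-0.23254483  1.11348837  0.23560981  0.00365296  1.71553511 -0.04291838] [ 0.8295813  -0.15801054  0.23987481] [ 3.0645500e+00 -2.6152212e-04  1.3818460e+00] [[ 0.188  0.979  0.076]
 [ 0.982 -0.187 -0.014]
 [ 0.     0.077 -0.997]]
```

Request:
drive_tool(series=[[[85, 0, 1450, -350, 0], [85, 0, 1450, -350, 0], [85, 0, 1450, -350, 0], [85, 0, 1450, -350, 0], [85, 0, 1450, -350, 0], [85, 0, 1450, -350, 0], [85, 0, 1450, -350, 0], [85, 0, 1450, -350, 0], [85, 0, 1450, -350, 0], [85, 0, 1450, -350, 0]]])

```text
clock: 6.0
tcp_pos: [0.833, -0.1589, 0.248]
tcp_rot: [3.039, -0.0, 1.382]
contact_force: [-0.8, -0.2, -0.4]
finger_gap: 0.0846
```

Request:
drive_tool(series=[[[85, 0, 1450, -300, 0], [85, 0, 1450, -300, 0], [85, 0, 1450, -300, 0], [85, 0, 1450, -300, 0], [85, 0, 1450, -300, 0], [85, 0, 1450, -300, 0], [85, 0, 1450, -300, 0], [85, 0, 1450, -300, 0], [85, 0, 1450, -300, 0], [85, 0, 1450, -300, 0]]])

```text
clock: 6.83
tcp_pos: [0.8378, -0.16, 0.2517]
tcp_rot: [3.013, -0.0, 1.382]
contact_force: [0.9, 0.4, -0.3]
finger_gap: 0.085
```

Request:
drive_tool(series=[[[85, 0, 1450, -250, 0], [85, 0, 1450, -250, 0], [85, 0, 1450, -250, 0], [85, 0, 1450, -250, 0], [85, 0, 1450, -250, 0], [85, 0, 1450, -250, 0], [85, 0, 1450, -250, 0], [85, 0, 1450, -250, 0], [85, 0, 1450, -250, 0], [85, 0, 1450, -250, 0]]])

```text
clock: 7.67
tcp_pos: [0.8436, -0.1611, 0.2523]
tcp_rot: [2.987, -0.0, 1.382]
contact_force: [0.2, 0.3, -0.0]
finger_gap: 0.0848
```

Request:
drive_tool(series=[[[85, 0, 1450, -200, 0], [85, 0, 1450, -200, 0], [85, 0, 1450, -200, 0], [85, 0, 1450, -200, 0], [85, 0, 1450, -200, 0], [85, 0, 1450, -200, 0], [85, 0, 1450, -200, 0], [85, 0, 1450, -200, 0], [85, 0, 1450, -200, 0], [85, 0, 1450, -200, 0]]])

```text
clock: 8.5
tcp_pos: [0.85, -0.1624, 0.2509]
tcp_rot: [2.961, -0.0, 1.382]
contact_force: [-0.2, -0.2, 0.3]
finger_gap: 0.085
```

```bash
python3 -c "
from h import *
s=ctrl.sense();print(s['clock'],s['q'],s['tcp_pos'],s['tcp_rot'],Rot.from_euler('xyz',s['tcp_rot']).as_matrix().round(3))"
```

```text
8.5 [-0.23325664  1.10374739  0.23559686  0.00820806  1.62208556 -0.043119  ] [ 0.85001439 -0.16240936  0.25093509] [ 2.96124735e+00 -2.57504824e-04  1.38184321e+00] [[ 0.188  0.966  0.176]
 [ 0.982 -0.185 -0.033]
 [ 0.     0.179 -0.984]]
```

Request:
drive_tool(series=[[[85, 0, 1450, -150, 0], [85, 0, 1450, -150, 0], [85, 0, 1450, -150, 0], [85, 0, 1450, -150, 0], [85, 0, 1450, -150, 0], [85, 0, 1450, -150, 0], [85, 0, 1450, -150, 0], [85, 0, 1450, -150, 0], [85, 0, 1450, -150, 0], [85, 0, 1450, -150, 0]]])

```text
clock: 9.33
tcp_pos: [0.8569, -0.1638, 0.2482]
tcp_rot: [2.935, -0.0, 1.382]
contact_force: [0.4, 0.5, 0.1]
finger_gap: 0.0853
```

Request:
drive_tool(series=[[[85, 0, 1450, -120, 0], [85, 0, 1450, -120, 0], [85, 0, 1450, -120, 0], [85, 0, 1450, -120, 0], [85, 0, 1450, -120, 0], [85, 0, 1450, -120, 0], [85, 0, 1450, -120, 0], [85, 0, 1450, -120, 0], [85, 0, 1450, -120, 0], [85, 0, 1450, -120, 0]]])

```text
clock: 10.17
tcp_pos: [0.8629, -0.1649, 0.2484]
tcp_rot: [2.909, -0.0, 1.382]
contact_force: [-0.3, 0.5, 0.4]
finger_gap: 0.0851
```

Request:
drive_tool(series=[[[85, 0, 1450, -100, 0], [85, 0, 1450, -100, 0], [85, 0, 1450, -100, 0], [85, 0, 1450, -100, 0], [85, 0, 1450, -100, 0], [85, 0, 1450, -100, 0], [85, 0, 1450, -100, 0], [85, 0, 1450, -100, 0], [85, 0, 1450, -100, 0], [85, 0, 1450, -100, 0]]])

```text
clock: 11.0
tcp_pos: [0.8678, -0.1659, 0.2525]
tcp_rot: [2.883, -0.0, 1.382]
contact_force: [0.3, -0.5, 1.0]
finger_gap: 0.0852
```

Request:
drive_tool(series=[[[85, 0, 1450, -60, 0], [85, 0, 1450, -60, 0], [85, 0, 1450, -60, 0], [85, 0, 1450, -60, 0], [85, 0, 1450, -60, 0], [85, 0, 1450, -60, 0], [85, 0, 1450, -60, 0], [85, 0, 1450, -60, 0], [85, 0, 1450, -60, 0], [85, 0, 1450, -60, 0]]])

```text
clock: 11.83
tcp_pos: [0.8731, -0.1669, 0.2554]
tcp_rot: [2.857, -0.0, 1.382]
contact_force: [-1.4, -0.1, -0.1]
finger_gap: 0.0851
```

Request:
drive_tool(series=[[[85, 0, 1450, -30, 0], [85, 0, 1450, -30, 0], [85, 0, 1450, -30, 0], [85, 0, 1450, -30, 0], [85, 0, 1450, -30, 0], [85, 0, 1450, -30, 0], [85, 0, 1450, -30, 0], [85, 0, 1450, -30, 0], [85, 0, 1450, -30, 0], [85, 0, 1450, -30, 0]]])

```text
clock: 12.67
tcp_pos: [0.878, -0.1679, 0.2594]
tcp_rot: [2.83, -0.0, 1.382]
contact_force: [0.4, -0.3, -1.0]
finger_gap: 0.0848
```

Request:
drive_tool(series=[[[85, 0, 1450, 0, 0], [85, 0, 1450, 0, 0], [85, 0, 1450, 0, 0], [85, 0, 1450, 0, 0], [85, 0, 1450, 0, 0], [85, 0, 1450, 0, 0], [85, 0, 1450, 0, 0], [85, 0, 1450, 0, 0], [85, 0, 1450, 0, 0], [85, 0, 1450, 0, 0]]])

```text
clock: 13.5
tcp_pos: [0.8826, -0.1688, 0.2642]
tcp_rot: [2.804, -0.0, 1.382]
contact_force: [0.3, 0.1, 0.7]
finger_gap: 0.0848
```

Request:
drive_tool(series=[[[85, 0, 1450, 0, 0], [85, 0, 1450, 0, 0], [85, 0, 1450, 0, 0], [85, 0, 1450, 0, 0], [85, 0, 1450, 0, 0], [85, 0, 1450, 0, 0], [85, 0, 1450, 0, 0], [85, 0, 1450, 0, 0], [85, 0, 1450, 0, 0], [85, 0, 1450, 0, 0]]])

```text
clock: 14.33
tcp_pos: [0.8852, -0.1693, 0.2754]
tcp_rot: [2.778, -0.0, 1.382]
contact_force: [0.5, 0.9, -0.2]
finger_gap: 0.0849
```

Request:
drive_tool(series=[[[85, 0, 1450, 50, 0], [85, 0, 1450, 50, 0], [85, 0, 1450, 50, 0], [85, 0, 1450, 50, 0], [85, 0, 1450, 50, 0], [85, 0, 1450, 50, 0], [85, 0, 1450, 50, 0], [85, 0, 1450, 50, 0], [85, 0, 1450, 50, 0], [85, 0, 1450, 50, 0]]])

```text
clock: 15.17
tcp_pos: [0.8895, -0.1701, 0.2813]
tcp_rot: [2.752, -0.0, 1.382]
contact_force: [-1.1, -0.8, -0.2]
finger_gap: 0.0845
```

```bash
python3 -c "
from h import *
s=ctrl.sense();print(s['clock'],s['q'],s['tcp_pos'],s['tcp_rot'],Rot.from_euler('xyz',s['tcp_rot']).as_matrix().round(3))"
```

```text
15.1667 [-0.23371103  1.08306812  0.23558618  0.01741276  1.43379739 -0.04368715] [ 0.88949979 -0.17009355  0.28128824] [ 2.75206864e+00 -2.76748723e-04  1.38184826e+00] [[ 0.188  0.909  0.373]
 [ 0.982 -0.174 -0.071]
 [ 0.     0.38  -0.925]]
```

Request:
drive_tool(series=[[[85, -146, -446, -183, 1.57], [85, -146, -446, -183, 1.57], [85, -146, -446, -183, 1.57], [85, -146, -446, -183, 1.57], [85, -146, -446, -183, 1.57], [85, -146, -446, -183, 1.57], [85, -146, -446, -183, 1.57], [85, -146, -446, -183, 1.57], [85, -146, -446, -183, 1.57], [85, -146, -446, -183, 1.57]]])

```text
clock: 16.0
tcp_pos: [0.555, -0.2061, 0.2825]
tcp_rot: [2.932, -0.332, 0.389]
contact_force: [0.1, -0.9, 1.4]
finger_gap: 0.085
```

```bash
cat >> h.py <<'E'
A=np.array([-.491,.097,.866]); RIM=np.array([.4551,-.2362,.1638])
def go(P):
    "shift in tool axes, mm, to world P"
    s=ctrl.sense(); R=Rot.from_euler('xyz',s['tcp_rot']).as_matrix()
    return (R.T@(np.array(P)-s['tcp_pos'])*1000).round(1)
def st():
    s=ctrl.sense(); R=Rot.from_euler('xyz',s['tcp_rot']).as_matrix()
    print(s['clock'],s['q'].round(3),s['tcp_pos'].round(4),s['contact_force'].round(1),s['finger_gap'],"\n",R.round(3),"tilt",np.arccos(-R[2,2]).round(3))
    return R
E
python3 -c "
from h import *
R=st(); print(go(RIM+.134*A),go(RIM+.054*A), go(RIM-.012*A), 'A in tool',R.T@A, 'jaw',R[:,1]@A)"
```

```text
16.0 [-0.456  0.19   1.617  0.123  0.96   0.709] [ 0.555  -0.2061  0.2825] [ 0.1 -0.9  1.4] 0.08496020294334243 
 [[ 0.875  0.309  0.374]
 [ 0.359 -0.931 -0.071]
 [ 0.326  0.196 -0.925]] tilt 0.39
[-151.9  -35.8  -58.2] [-142.9  -30.1   21.1] [-135.5  -25.3   86.5] A in tool [-0.11252812 -0.07176553 -0.99127853] jaw -0.07176552887964471
```

Request:
drive_tool(series=[[[85, -152, -36, -40, 0.2], [85, -152, -36, -40, 0.35], [85, -152, -36, -40, 0.57], [85, -143, -30, 21, 0.57], [85, -143, -30, 21, 0.57], [85, -143, -30, 21, 0.57], [85, -143, -30, 21, 0.57], [85, -143, -30, 21, 0.57], [85, -143, -30, 21, 0.57], [85, -143, -30, 21, 0.57]]])

```text
clock: 16.83
tcp_pos: [0.4291, -0.231, 0.2116]
tcp_rot: [-3.131, -0.391, -0.216]
contact_force: [0.1, 0.0, -0.6]
finger_gap: 0.0852
```

```bash
python3 -c "
from h import *
R=st(); print(go(RIM+.054*A), go(RIM-.012*A), 'A in tool',R.T@A)
im,d=imaging.get_image('wrist'); m=imaging.camera_model('wrist'); save('w1.png',im); np.savez('w1.npz',im=im,d=d)
print({k:(np.array(v).round(4).tolist()) for k,v in m.items()})
r=nets.cut_out('wrist','cup')
for x in r[:3]: print(x['conf'],x['point'],x['pixels'].sum())
T=np.array(m['tool_from_camera']); f=f_of(m)
s=ctrl.sense(); 
def proj(Pw):
    p=R.T@(Pw-s['tcp_pos']); p=np.linalg.inv(T)@np.r_[p,1]; th=np.arctan2(np.hypot(p[0],p[1]),p[2]); ph=np.arctan2(p[1],p[0]); return (m['cx']+f*th*np.cos(ph),m['cy']+f*th*np.sin(ph))
img=im[:,:,::-1].copy()
e1=np.cross(A,[0,0,1]);e1/=np.linalg.norm(e1);e2=np.cross(A,e1)
for rad,off,c in((.026,0,(0,0,255)),(.026,-.038,(0,255,0))):
    pts=np.array([proj(RIM+off*A+rad*(np.cos(t)*e1+np.sin(t)*e2)) for t in np.linspace(0,6.3,60)]); cv2.polylines(img,[pts.astype(int)],True,c,1)
cv2.imwrite('pics/w1.png',cv2.resize(img,None,fx=1.4,fy=1.4))"
```

```text
16.8333 [-0.649  0.032  1.967  0.238  0.802  1.   ] [ 0.4291 -0.231   0.2116] [ 0.1  0.  -0.6] 0.08518763551245936 
 [[ 0.903 -0.21   0.375]
 [-0.198 -0.978 -0.072]
 [ 0.381 -0.009 -0.924]] tilt 0.391
[-0.9  0.1  0.7] [ 7.9  0.1 66.2] A in tool [-1.32249634e-01  2.31606541e-04 -9.91441365e-01]
{'fov_y': 65.7065, 'cx': 277.2311, 'cy': 204.7937, 'tool_from_camera': [[0.0001, -0.9512, -0.3085, 0.0777], [1.0, -0.0001, 0.0005, 0.0005], [-0.0005, -0.3085, 0.9512, -0.1272], [0.0, 0.0, 0.0, 1.0]]}
0.67 [277.6, 223.2] 6274
```

View pics/w1.png

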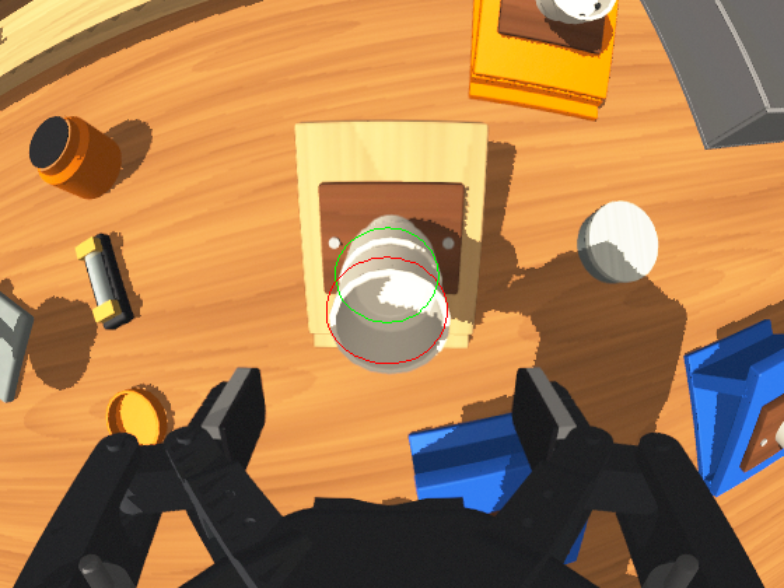

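Request:
drive_tool(series=[[[85, -2, 0.6, 20, 0], [85, 1, 0.6, 40, 0], [85, 3, 0.6, 55, 0], [85, 4.5, 0.6, 66, 0], [85, 4.5, 0.6, 66, 0], [50, 4.5, 0.6, 66, 0], [45, 4.5, 0.6, 66, 0], [45, 4.5, 0.6, 66, 0], [45, 4.5, 0.6, 66, 0], [45, 4.5, 0.6, 66, 0]]], grip_force=50)

```text
clock: 17.77
tcp_pos: [0.4575, -0.2372, 0.1532]
tcp_rot: [-3.131, -0.392, -0.216]
contact_force: [-6.0, 4.1, 9.7]
finger_gap: 0.0508
```

```bash
python3 -c "
from h import *
R=st(); print(go(RIM-.012*A), 'A in tool',R.T@A, ctrl.sense()['torque'], R.T@ctrl.sense()['contact_force'])"
```

```text
17.7667 [-0.62   0.179  1.959  0.263  0.661  0.984] [ 0.4575 -0.2372  0.1532] [-6.   4.1  9.7] 0.05077919003441747 
 [[ 0.903 -0.211  0.376]
 [-0.198 -0.977 -0.072]
 [ 0.382 -0.009 -0.924]] tilt 0.392
[ 3.2 -0.5  1.2] A in tool [-1.31319771e-01  4.59816476e-04 -9.91564877e-01] [0.58114016 0.5435535  0.21226697] [ -2.53382108  -2.85603929 -11.54185018]
```

Request:
drive_tool(series=[[[45, -0.1, 0, -0.5, 0.12], [45, -0.1, 0, -1, 0.24], [45, -0.2, 0, -1.5, 0.35], [45, -0.3, 0, -2, 0.23], [45, -0.3, 0, -2.4, 0.11], [45, -0.4, 0, -2.8, 0], [45, -0.4, 0, -3.2, -0.12], [45, -0.5, 0, -3.6, -0.24], [45, -0.5, 0, -4, -0.35], [45, -0.5, 0, -4, -0.35]]])

```text
clock: 18.6
tcp_pos: [0.4555, -0.2374, 0.1577]
tcp_rot: [3.006, -0.371, 0.167]
contact_force: [-1.6, -4.0, 0.8]
finger_gap: 0.0509
```

```bash
python3 -c "
from h import *
R=st(); F=ctrl.sense()['contact_force'];print(go(RIM-.012*A), 'A in tool',R.T@A, ctrl.sense()['torque'], R.T@F, F@A)"
```

```text
18.6 [-0.623  0.168  1.96   0.261  0.669  0.629] [ 0.4555 -0.2374  0.1577] [-1.6 -4.   0.8] 0.05088076278093752 
 [[ 0.919  0.117  0.377]
 [ 0.155 -0.985 -0.074]
 [ 0.362  0.126 -0.923]] tilt 0.394
[3.5 0.1 6. ] A in tool [-0.12232085 -0.04352086 -0.99176083] [-0.86042235  0.56440459 -0.29883341] [-1.85199679  3.89512929 -1.05778173] 1.1060849366592427
```

Request:
drive_tool(series=[[[45, -0.1, 0, -0.4, 0.12], [45, -0.1, 0, -0.9, 0.24], [45, -0.2, -0.1, -1.4, 0.36], [45, -0.2, -0.1, -1.9, 0.48], [45, -0.3, -0.1, -2.4, 0.6], [45, -0.3, -0.1, -2.8, 0.7], [45, -0.4, -0.1, -3.3, 0.58], [45, -0.5, -0.2, -3.8, 0.46], [45, -0.6, -0.2, -4.4, 0.34], [45, -0.6, -0.2, -4.4, 0.34]]])

```text
clock: 19.43
tcp_pos: [0.4531, -0.2366, 0.162]
tcp_rot: [-3.14, -0.394, -0.195]
contact_force: [-2.7, 4.3, 3.6]
finger_gap: 0.0505
```

```bash
python3 -c "
from h import *
R=st(); F=ctrl.sense()['contact_force'];print(go(RIM-.012*A), 'A in tool',R.T@A, ctrl.sense()['torque'], R.T@F, F@A)
im,d=imaging.get_image('wrist'); cv2.imwrite('pics/w2.png',cv2.resize(im[60:420,80:480,::-1],None,fx=1.5,fy=1.5))"
```

```text
19.4333 [-0.625  0.156  1.963  0.259  0.679  0.966] [ 0.4531 -0.2366  0.162 ] [-2.7  4.3  3.6] 0.05049914442187584 
 [[ 0.906 -0.193  0.377]
 [-0.179 -0.981 -0.073]
 [ 0.384 -0.001 -0.923]] tilt 0.394
[ 4.  -0.8 11. ] A in tool [-0.12983583 -0.00114234 -0.99175973] [0.72767015 0.51037436 0.33564588] [-1.85446153 -3.7354753  -4.67529964] 4.881816617226957
```

View pics/w2.png

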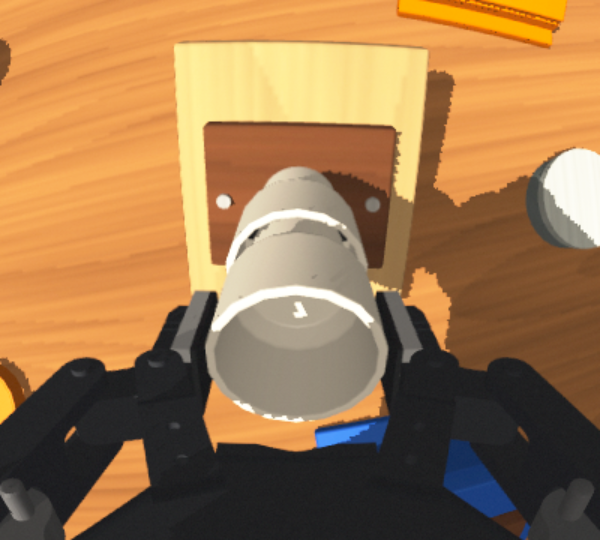

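Request:
drive_tool(series=[[[45, -0.1, 0, -1, -0.12], [45, -0.3, 0, -2.5, -0.24], [45, -0.6, 0, -4.5, -0.3], [45, -1.2, 0, -9, -0.3], [45, -2.2, 0, -17, -0.3], [45, -3.5, 0, -27, -0.3], [45, -5, 0, -38, -0.3], [45, -6.5, 0, -50, -0.3], [45, -7.8, 0, -60, -0.3], [45, -9, 0, -70, -0.3]]])

```text
clock: 20.32
tcp_pos: [0.4181, -0.2297, 0.2244]
tcp_rot: [3.024, -0.377, 0.118]
contact_force: [-0.3, -0.0, -0.1]
finger_gap: 0.0509
```

```bash
python3 -c "
from h import *
R=st(); F=ctrl.sense()['contact_force'];print(go(RIM-.012*A), 'A in tool',R.T@A, R.T@F, F@A)
im,d=imaging.get_image('scene'); W=world('scene',d,imaging.camera_model('scene')); 
cv2.imwrite('pics/s2.png',cv2.resize(im[100:280,140:380,::-1],None,fx=3,fy=3))"
```

```text
20.3167 [-0.663 -0.01   1.977  0.238  0.833  0.682] [ 0.4181 -0.2297  0.2244] [-0.3 -0.  -0.1] 0.05089180721723743 
 [[ 0.923  0.074  0.377]
 [ 0.11  -0.991 -0.074]
 [ 0.369  0.11  -0.923]] tilt 0.395
[12.6  3.  82.3] A in tool [-0.12345985 -0.03772049 -0.99185726] [-0.3120584   0.00988964 -0.04797856] 0.0857415240697951
```

View pics/s2.png

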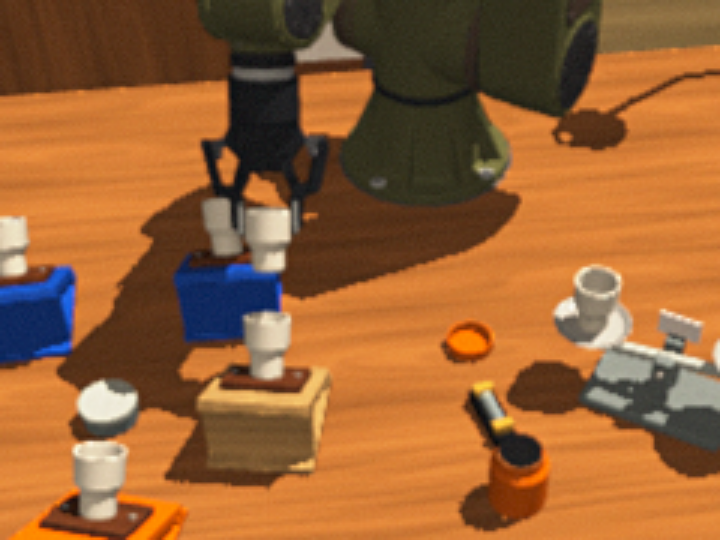

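```bash
python3 -c "
from h import *
R=st(); print(go([.32,-.061,.30]))"
```

```text
20.3667 [-0.663 -0.012  1.976  0.237  0.834  0.682] [ 0.4181 -0.2299  0.2259] [ 1.1 -0.1  2.1] 0.05029111403848002 
 [[ 0.923  0.074  0.379]
 [ 0.111 -0.991 -0.075]
 [ 0.37   0.111 -0.922]] tilt 0.396
[ -44.4 -166.4 -118.1]
```

Request:
drive_tool(series=[[[45, -44, -166, -118, 0.31], [45, -44, -166, -118, 0.31], [45, -44, -166, -118, 0.31], [45, -44, -166, -118, 0.31], [45, -44, -166, -118, 0.31], [45, -44, -166, -118, 0.31], [45, -44, -166, -118, 0.31], [45, -44, -166, -118, 0.31], [45, -44, -166, -118, 0.31], [45, -44, -166, -118, 0.31]]])

```text
clock: 21.2
tcp_pos: [0.3206, -0.0621, 0.2993]
tcp_rot: [-3.133, -0.394, -0.217]
contact_force: [0.5, -0.2, -0.5]
finger_gap: 0.0509
```

```bash
python3 -c "
from h import *
R=st(); print(go([.26,-.045,.33]))"
```

```text
21.2 [-0.344 -0.505  2.17   0.064  1.087  1.424] [ 0.3206 -0.0621  0.2993] [ 0.5 -0.2 -0.5] 0.05090869863549179 
 [[ 0.902 -0.212  0.377]
 [-0.199 -0.977 -0.075]
 [ 0.384 -0.007 -0.923]] tilt 0.394
[-46.3  -4.1 -52.5]
```

```bash
cat > fk.py <<'E'
import numpy as np
from scipy.optimize import least_squares
D=np.array([[.30048,1.5216,1.32073,.22557,.50137,.24771],[.80499,.47669,1.86005,.7452,-.05506,.3758],[1.03313,.23461,1.84765,.79629,-.15093,.30525],[1.14803,.23552,1.70659,.83178,-.1581,.21087],[1.11349,.23561,1.71554,.82958,-.15801,.23987],[1.10375,.2356,1.62209,.85001,-.16241,.25094],[1.08307,.23559,1.4338,.8895,-.17009,.28129],[-.505,2.17,1.087,.3206,-.0621,.2993]])
r=np.hypot(D[:,3],D[:,4]); z=D[:,5]
def fk(x,q2,q3,q5):
    s=q2+q3; t=s+q5
    return x[0]+x[1]*np.sin(q2)+x[2]*np.sin(s+x[3])+x[4]*np.sin(t), x[5]+x[1]*np.cos(q2)+x[2]*np.cos(s+x[3])+x[4]*np.cos(t)
def res(x):
    a,b=fk(x,D[:,0],D[:,1],D[:,2]); return np.r_[a-r,b-z,(x[0])*1e-3]
s=least_squares(res,[0,.4,.4,0,.25,.36]); x=s.x
if __name__=="__main__":
    print(x.round(4),np.abs(s.fun).max())
    for q in((-.79,2.52),(-.79,2.2),(0,2.52),(.5,2.52),(-.5,2.52)):
        for ti in(.39,0): print(q,ti,np.round(fk(x,*q,np.pi-ti-sum(q)),3), "q5",np.pi-ti-sum(q))
E
python3 fk.py
```

```text
[0.0038 0.4224 0.4476 0.0927 0.2292 0.2245] 0.0003888625734455031
(-0.79, 2.52) 0.39 [0.224 0.198] q5 1.021592653589793
(-0.79, 2.52) 0 [0.137 0.181] q5 1.4115926535897931
(-0.79, 2.2) 0.39 [0.237 0.34 ] q5 1.3415926535897928
(-0.79, 2.2) 0 [0.15  0.323] q5 1.731592653589793
(0, 2.52) 0.39 [0.317 0.048] q5 0.23159265358979297
(0, 2.52) 0 [0.23  0.031] q5 0.6215926535897931
(0.5, 2.52) 0.39 [ 0.306 -0.064] q5 -0.268407346410207
(0.5, 2.52) 0 [ 0.219 -0.081] q5 0.1215926535897931
(-0.5, 2.52) 0.39 [0.272 0.152] q5 0.731592653589793
(-0.5, 2.52) 0 [0.185 0.135] q5 1.121592653589793
```

```bash
python3 - <<'E'
import numpy as np
W=np.load("scene0.npz")["W"].reshape(-1,3); W=W[~np.isnan(W[:,0])]
print(W.min(0),W.max(0))
for x0 in np.arange(-1.6,0.1,.2):
    row=[]
    for y0 in np.arange(-.8,1.21,.2):
        k=(W[:,0]>=x0)&(W[:,0]<x0+.2)&(W[:,1]>=y0)&(W[:,1]<y0+.2)
        row.append("%5.2f(%d)"%(W[k,2].max(),k.sum()) if k.any() else "  -  ")
    print(round(x0,1),*row)
E
```

```text
[-1.44693911 -1.81828413 -0.76607746] [1.01130626 1.95148415 0.65132726]
-1.6   -     -     -   -0.01(1542) -0.01(219)   -   -0.22(264) -0.21(444)  0.21(512) -0.25(1)   -  
-1.4   -     -     -    0.00(691) -0.01(84)   -   -0.21(99) -0.21(157)  0.21(186)   -     -  
-1.2   -     -     -     -     -     -     -     -     -     -    0.29(274)
-1.0   -     -     -    0.39(1520)  0.39(707) -0.07(10)  0.19(404)  0.37(891)  0.01(36)   -    0.19(1040)
-0.8   -     -     -    0.44(13)  0.42(840)  0.19(738)  0.19(895)  0.41(1338)  0.41(1903)  0.41(456)  0.19(1542)
-0.6  0.51(5587)  0.50(5352)  0.49(5108)  0.48(318)  0.48(376)  0.19(188)  0.19(337)  0.38(67)  0.40(114)  0.44(1260)  0.42(4094)
-0.4  0.01(176)  0.01(232)  0.01(217)  0.01(133)  0.01(81)  0.01(205)  0.03(194)  0.26(128)   -     -    0.19(1152)
-0.2  0.01(834)  0.01(1117)  0.01(1086)  0.31(748)  0.53(3156)  0.50(1024)  0.54(1221)  0.25(803)   -   -0.08(138)  0.18(176)
-0.0  0.01(994)  0.01(1228)  0.01(1092)  0.31(2836)  0.65(3745)  0.64(3337)  0.56(1517)  0.01(861)   -    0.26(3613)  0.25(1)
```

View pics/scene0.png

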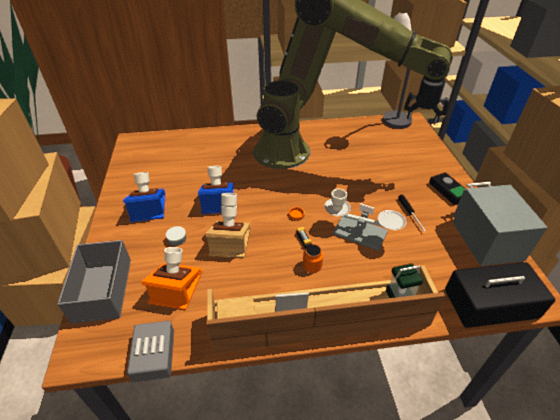

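```bash
python3 -c "
from h import *
R=st(); print(go([.36,-.11,.15]),go([.36,-.11,.066]), (R.T@[0,0,-1]).round(3))"
```

```text
21.2 [-0.344 -0.505  2.17   0.064  1.087  1.424] [ 0.3206 -0.0621  0.2993] [ 0.5 -0.2 -0.5] 0.05090869863549179 
 [[ 0.902 -0.212  0.377]
 [-0.199 -0.977 -0.075]
 [ 0.384 -0.007 -0.923]] tilt 0.394
[-12.3  39.5 156.2] [-44.6  40.2 233.8] [-0.384  0.007  0.923]
```

Request:
drive_tool(series=[[[45, -12, 39, 156, 0], [45, -12, 39, 156, 0], [45, -12, 39, 156, 0], [45, -12, 39, 156, 0], [45, -36, 40, 212, 0], [45, -41, 40, 225, 0], [45, -44, 40, 232, 0], [45, -44.6, 40, 234, 0], [45, -44.6, 40, 234, 0], [45, -44.6, 40, 234, 0]]])

```text
clock: 22.03
tcp_pos: [0.3605, -0.1104, 0.0663]
tcp_rot: [-3.134, -0.395, -0.218]
contact_force: [0.3, -0.1, -1.0]
finger_gap: 0.0508
```

```bash
python3 -c "
from h import *
R=st(); im,d=imaging.get_image('wrist'); cv2.imwrite('pics/w3.png',cv2.resize(im[100:420,80:480,::-1],None,fx=1.5,fy=1.5))
m=imaging.camera_model('scene'); im,d=imaging.get_image('scene'); W=world('scene',d,m); r=nets.cut_out('scene','cup')
for x in r[:3]:
    p=W[x['pixels']]; p=p[~np.isnan(p[:,0])]; print(x['conf'],x['point'],np.median(p,0),p.min(0),p.max(0))
"
```

```text
22.0333 [-0.454  0.07   2.369  0.303  0.334  1.065] [ 0.3605 -0.1104  0.0663] [ 0.3 -0.1 -1. ] 0.05082519391936207 
 [[ 0.901 -0.213  0.377]
 [-0.199 -0.977 -0.075]
 [ 0.385 -0.007 -0.923]] tilt 0.395
0.75 [263.3, 199.0] [ 0.38256597 -0.11254166  0.06487415] [ 0.25253404 -0.1354868  -0.00378292] [ 0.40247454 -0.08372976  0.09323654]
0.46 [391.3, 220.7] [0.58576628 0.29027046 0.10978022] [0.54419176 0.24579679 0.10374233] [0.62861321 0.32950831 0.11834377]
```

View pics/w3.png

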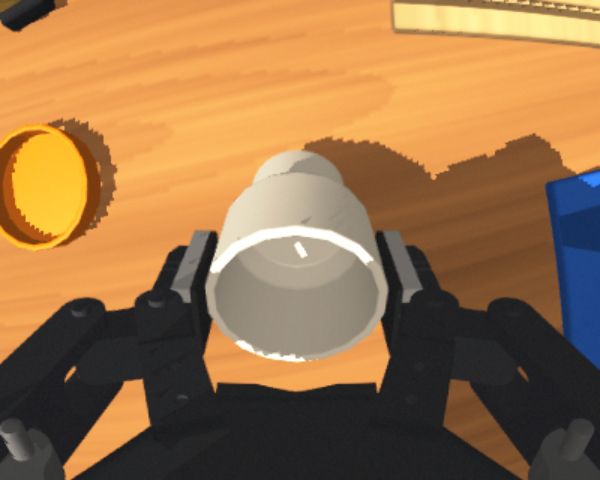

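Request:
drive_tool(series=[[[45, -2.3, 0, 5.5, 0], [45, -2.7, 0, 6.5, 0], [45, -3.1, 0, 7.4, 0], [45, -3.3, 0, 7.8, 0], [45, -3.5, 0, 8.3, 0], [45, -3.7, 0, 8.8, 0], [45, -3.9, 0, 9.2, 0], [45, -3.9, 0, 9.2, 0], [45, -3.9, 0, 9.2, 0], [45, -3.9, 0, 9.2, 0]]], grip_force=20)

```text
clock: 23.02
tcp_pos: [0.3606, -0.1101, 0.0568]
tcp_rot: [-3.134, -0.396, -0.217]
contact_force: [-0.3, 0.1, -0.1]
finger_gap: 0.0508
```

Request:
drive_tool(series=[[[45, -0.2, 0, 0.5, 0], [45, -0.4, 0, 1, 0], [45, -0.6, 0, 1.5, 0], [45, -0.8, 0, 2, 0], [45, -1, 0, 2.5, 0], [45, -1.2, 0, 3, 0], [45, -1.4, 0, 3.3, 0], [45, -1.5, 0, 3.7, 0], [45, -1.5, 0, 3.7, 0], [45, -1.5, 0, 3.7, 0]]])

```text
clock: 23.85
tcp_pos: [0.361, -0.1103, 0.0532]
tcp_rot: [-3.134, -0.397, -0.217]
contact_force: [-2.8, 1.5, 9.5]
finger_gap: 0.0509
```

Request:
drive_tool(series=[[[45, 4.6, 0, 1.7, 0], [45, 9.2, 0, 3, 0], [45, 13.8, 0, 4.8, 0], [45, 18.4, 0, 6.8, 0], [45, 23, 0, 9, 0], [45, 26.8, 0, 11.2, 0], [54, 26.8, 0, 11.2, 0], [56, 26.8, 0, 11.2, 0], [58, 26.8, 0, 11.2, 0], [60, 26.8, 0, 11.2, 0]]])

```text
clock: 24.68
tcp_pos: [0.3893, -0.1164, 0.0531]
tcp_rot: [-3.134, -0.397, -0.217]
contact_force: [0.3, -0.4, -0.5]
finger_gap: 0.06
```

```bash
python3 -c "
from h import *
R=st(); im,d=imaging.get_image('wrist'); a=cv2.resize(im[100:420,80:480,::-1],(500,400))
m=imaging.camera_model('scene'); im,d=imaging.get_image('scene'); W=world('scene',d,m); r=nets.cut_out('scene','cup')
for x in r[:2]:
    p=W[x['pixels']]; p=p[~np.isnan(p[:,0])]; print(x['conf'],x['point'],np.median(p,0),p.min(0),p.max(0))
b=cv2.resize(im[160:240,220:280,::-1],(300,400),interpolation=cv2.INTER_NEAREST); cv2.imwrite('pics/w4.png',np.hstack([a,b]))
"
```

```text
24.6833 [-0.431  0.168  2.304  0.312  0.296  1.073] [ 0.3893 -0.1164  0.0531] [ 0.3 -0.4 -0.5] 0.060022789414562516 
 [[ 0.901 -0.212  0.379]
 [-0.198 -0.977 -0.076]
 [ 0.387 -0.007 -0.922]] tilt 0.397
0.81 [266.7, 211.2] [ 0.42511829 -0.12060386  0.04800708] [ 0.38550836 -0.14431296  0.00081914] [ 0.44231383 -0.09714984  0.0686698 ]
0.27 [178.6, 237.3] [ 0.48755825 -0.42750277  0.02936994] [ 4.26230194e-01 -4.59857916e-01 -2.20769231e-04] [ 0.51069606 -0.39864312  0.03700124]
```

View pics/w4.png

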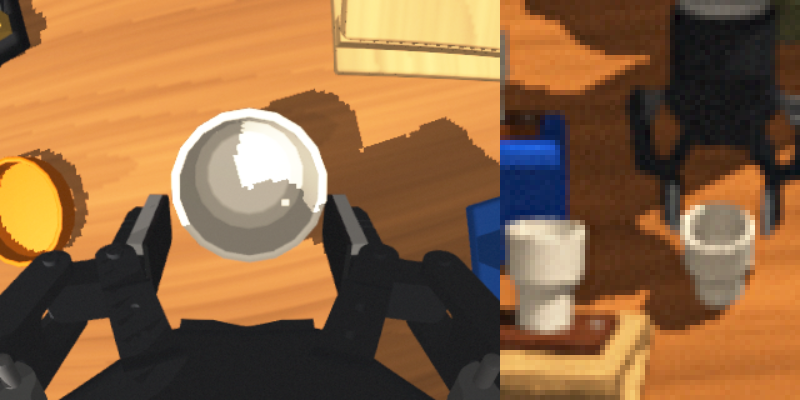

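```bash
python3 -c "
from h import *
R=st(); s=ctrl.sense(); m=imaging.camera_model('wrist'); T=np.array(m['tool_from_camera']); f=f_of(m)
def hit(u,v,z):
    x,y=u-m['cx'],v-m['cy']; r=np.hypot(x,y); th=r/f; c=np.array([np.sin(th)*x/r,np.sin(th)*y/r,np.cos(th)])
    d=R@(T[:3,:3]@c); o=R@T[:3,3]+s['tcp_pos']; return o+d*(z-o[2])/d[2]
q=[hit(80+u*.8,100+v*.8,.066) for u,v in((172,184),(328,184),(250,109),(250,260))]
print(np.round(q,4),np.mean(q[:2],0),np.mean(q[2:],0))
c=np.mean(q,0); print(c, go([c[0],c[1],.053]))"
```

```text
24.8333 [-0.431  0.168  2.304  0.312  0.296  1.073] [ 0.3893 -0.1164  0.0532] [-0.2  1.   1.1] 0.06040712381469793 
 [[ 0.901 -0.212  0.379]
 [-0.198 -0.977 -0.076]
 [ 0.387 -0.007 -0.922]] tilt 0.397
[[ 0.41   -0.0961  0.066 ]
 [ 0.3989 -0.1471  0.066 ]
 [ 0.4291 -0.1269  0.066 ]
 [ 0.3796 -0.1161  0.066 ]] [ 0.40449582 -0.12155168  0.066     ] [ 0.40432284 -0.12151631  0.066     ]
[ 0.40440933 -0.121534    0.066     ] [14.6  1.8  6.3]
```

Request:
drive_tool(series=[[[60, 6, 1.8, 0, 0], [60, 12, 1.8, 3, 0], [60, 16.3, 1.8, 4.9, 0], [60, 16.3, 1.8, 4.9, 0], [48, 16.3, 1.8, 4.9, 0], [45, 16.3, 1.8, 4.9, 0], [45, 16.3, 1.8, 4.9, 0], [45, 16.3, 1.8, 4.9, 0], [45, 17.5, 1.8, 2, 0], [45, 22, 1.8, -9, 0]]], grip_force=35)

```text
clock: 25.67
tcp_pos: [0.4043, -0.1215, 0.0689]
tcp_rot: [-3.134, -0.394, -0.217]
contact_force: [0.1, -0.7, -0.7]
finger_gap: 0.0512
```

```bash
python3 -c "
from h import *
R=st(); P=[.590,.286,.220]; print(go([.42,-.10,.24]),go(P))
im,d=imaging.get_image('wrist'); cv2.imwrite('pics/w5.png',cv2.resize(im[100:420,80:480,::-1],(500,400)))"
```

```text
25.6667 [-0.426  0.156  2.257  0.255  0.355  1.138] [ 0.4043 -0.1215  0.0689] [ 0.1 -0.7 -0.7] 0.051191486790288246 
 [[ 0.902 -0.212  0.377]
 [-0.199 -0.977 -0.075]
 [ 0.384 -0.007 -0.923]] tilt 0.394
[  75.6  -25.6 -153.7] [ 144.4 -438.7 -100.1]
```

View pics/w5.png

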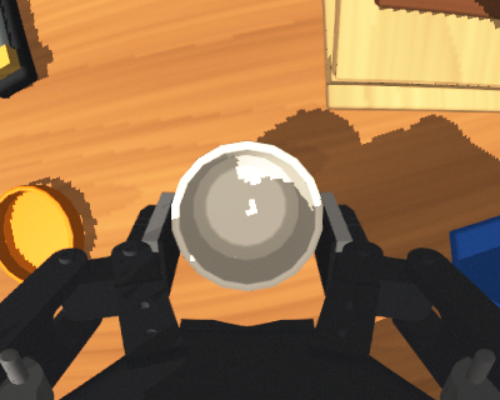

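Request:
drive_tool(series=[[[45, 76, -26, -154, 0], [45, 76, -26, -154, 0], [45, 76, -26, -154, 0], [45, 76, -26, -154, 0], [45, 160, -439, -137, 0], [45, 160, -439, -137, 0], [45, 160, -439, -137, 0], [45, 160, -439, -137, 0], [45, 160, -439, -137, 0], [45, 160, -439, -137, 0]]])

```text
clock: 26.55
tcp_pos: [0.5211, 0.1295, 0.2509]
tcp_rot: [-3.135, -0.397, -0.216]
contact_force: [1.6, -1.6, 0.1]
finger_gap: 0.0509
```

```bash
python3 -c "
from h import *
R=st(); print(go([.590,.286,.26]),go([.590,.286,.19]))"
```

```text
26.55 [ 0.246  0.11   1.787 -0.215  0.894  2.137] [0.5211 0.1295 0.2509] [ 1.6 -1.6  0.1] 0.05091374901997997 
 [[ 0.901 -0.212  0.379]
 [-0.198 -0.977 -0.076]
 [ 0.387 -0.006 -0.922]] tilt 0.397
[  34.6 -167.6    5.9] [   7.5 -167.1   70.4]
```

Request:
drive_tool(series=[[[45, 35, -168, 6, 0], [45, 35, -168, 6, 0], [45, 35, -168, 6, 0], [45, 35, -168, 6, 0], [45, 35, -168, 6, 0], [45, 12, -167, 61, 0], [45, 12, -167, 61, 0], [45, 12, -167, 61, 0], [45, 12, -167, 61, 0], [45, 12, -167, 61, 0]]])

```text
clock: 27.38
tcp_pos: [0.591, 0.2857, 0.2022]
tcp_rot: [-3.133, -0.399, -0.217]
contact_force: [-0.9, 0.6, 0.7]
finger_gap: 0.0511
```

```bash
python3 -c "
from h import *
R=st(); s=ctrl.sense(); P=s['tcp_pos']
im,d=imaging.get_image('wrist'); m=imaging.camera_model('wrist'); T=np.array(m['tool_from_camera']); f=f_of(m)
def proj(Pw):
    p=R.T@(Pw-P); p=np.linalg.inv(T)@np.r_[p,1]; th=np.arctan2(np.hypot(p[0],p[1]),p[2]); ph=np.arctan2(p[1],p[0]); return (m['cx']+f*th*np.cos(ph),m['cy']+f*th*np.sin(ph))
g=im[:,:,::-1].copy()
def circ(c,r,col):
    cv2.polylines(g,[np.array([proj(c+r*np.array([np.cos(t),np.sin(t),0])) for t in np.linspace(0,6.3,80)]).astype(int)],True,col,1)
circ(np.array([.590,.286,.113]),.046,(0,0,255)); circ(np.array([P[0],P[1],P[2]+.011]),.026,(0,255,0)); circ(np.array([P[0],P[1],P[2]-.055]),.018,(255,0,0))
cv2.imwrite('pics/w6.png',cv2.resize(g,None,fx=1.4,fy=1.4))
im,d=imaging.get_image('scene'); W=world('scene',d,imaging.camera_model('scene'));W=W.reshape(-1,3)
k=(np.hypot(W[:,0]-.59,W[:,1]-.286)<.05)&(W[:,2]>.12)&(W[:,2]<.22);p=W[k];print(k.sum(),p.min(0),p.max(0))
r=nets.cut_out('scene','cup')
for x in r[:2]:
    p=W[x['pixels'].ravel()]; p=p[~np.isnan(p[:,0])]; print(x['conf'],x['point'],np.median(p,0),np.percentile(p,3,axis=0),np.percentile(p,97,axis=0))
"
```

```text
27.3833 [ 0.479  0.441  1.482 -0.309  0.924  2.415] [0.591  0.2857 0.2022] [-0.9  0.6  0.7] 0.051138958341669066 
 [[ 0.9   -0.212  0.381]
 [-0.199 -0.977 -0.075]
 [ 0.388 -0.008 -0.921]] tilt 0.399
409 [0.57015158 0.24816288 0.14898667] [0.62489281 0.32492994 0.21979237]
0.58 [397.8, 203.5] [0.60542166 0.2856011  0.1961292 ] [0.57044337 0.26172867 0.14903572] [0.62225599 0.31477323 0.21510465]
```

View pics/w6.png

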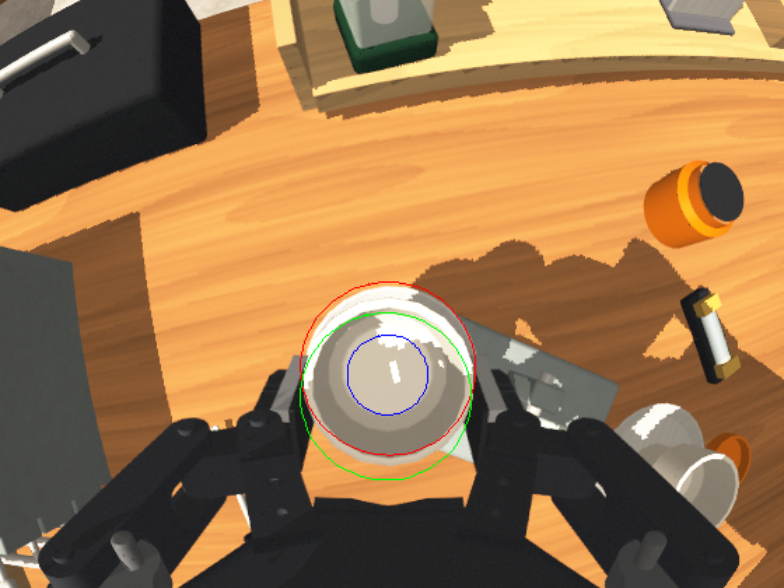

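Request:
drive_tool(series=[[[45, -6.8, 0, 5.8, 0], [45, -9.9, 0, 13.1, 0], [45, -13, 0, 20.5, 0], [45, -15.3, 0, 26, 0], [45, -16.9, 0, 29.7, 0], [45, -17.7, 0, 31.6, 0], [45, -18.4, 0, 33.4, 0], [45, -19.2, 0, 35.2, 0], [45, -20, 0, 37.1, 0], [45, -20.8, 0, 38.9, 0]]])

```text
clock: 28.37
tcp_pos: [0.5872, 0.287, 0.1585]
tcp_rot: [-3.132, -0.4, -0.217]
contact_force: [0.6, 0.4, -0.4]
finger_gap: 0.0508
```

```bash
cat > chk.py <<'E'
from h import *
R=st()
im,d=imaging.get_image('scene'); W=world('scene',d,imaging.camera_model('scene')); np.savez('sc.npz',im=im,W=W); W=W.reshape(-1,3)
D=np.hypot(W[:,0]-.59,W[:,1]-.286)
k=(D<.05)&(D>.03)&(W[:,2]>.08)&(W[:,2]<.12)&(W[:,0]>.59); print('pan',k.sum(),np.percentile(W[k,2],[10,50,90]).round(4))
D=np.hypot(W[:,0]-.482,W[:,1]-.132); k=(D<.035)&(W[:,2]>.1); p=W[k]; print('ref',k.sum(),np.percentile(p,[3,97],axis=0).round(4).tolist())
for x in nets.cut_out('scene','cup')[:2]:
    p=W[x['pixels'].ravel()]; p=p[~np.isnan(p[:,0])]; print(x['conf'],x['point'],np.percentile(p,[3,97],axis=0).round(4).tolist())
E
python3 chk.py
```

```text
28.3667 [ 0.484  0.484  1.529 -0.334  0.839  2.458] [0.5872 0.287  0.1585] [ 0.6  0.4 -0.4] 0.050820191296371234 
 [[ 0.899 -0.212  0.382]
 [-0.199 -0.977 -0.075]
 [ 0.389 -0.008 -0.921]] tilt 0.4
pan 97 [0.1033 0.1058 0.1106]
ref 257 [[0.4557, 0.1079, 0.1034], [0.5061, 0.154, 0.1572]]
0.7 [394.7, 213.1] [[0.3998, 0.2622, 0.0029], [0.6182, 0.3864, 0.1717]]
```

Request:
drive_tool(series=[[[45, -0.4, 0, 0.9, 0], [45, -0.8, 0, 1.8, 0], [45, -1.2, 0, 2.8, 0], [45, -1.6, 0, 3.7, 0], [45, -2, 0, 4.6, 0], [45, -2.4, 0, 5.5, 0], [45, -2.6, 0, 6.2, 0], [45, -2.6, 0, 6.2, 0], [45, -2.6, 0, 6.2, 0], [45, -2.6, 0, 6.2, 0]]])

```text
clock: 29.3
tcp_pos: [0.587, 0.287, 0.1514]
tcp_rot: [-3.133, -0.399, -0.217]
contact_force: [-0.5, -0.7, 0.7]
finger_gap: 0.0513
```

```bash
python3 chk.py
```

```text
29.3 [ 0.484  0.492  1.535 -0.338  0.827  2.464] [0.587  0.287  0.1514] [-0.5 -0.7  0.7] 0.051301767437590844 
 [[ 0.9   -0.212  0.381]
 [-0.199 -0.977 -0.075]
 [ 0.389 -0.008 -0.921]] tilt 0.399
pan 96 [0.0958 0.0991 0.1024]
ref 279 [[0.4556, 0.108, 0.1025], [0.506, 0.1545, 0.1639]]
0.83 [394.3, 214.0] [[0.5691, 0.2626, 0.1041], [0.6187, 0.3085, 0.164]]
```

Request:
drive_tool(series=[[[51.5, 0, 0, 0, 0], [52, 0, 0, 0, 0], [53, 0, 0, 0, 0], [54, 0, 0, 0, 0], [56, 0, 0, 0, 0], [58, 0, 0, 0, 0], [61, 0, 0, 0, 0], [65, 0, 0, 0, 0], [70, 0, 0, 0, 0], [75, 0, 0, 0, 0]]])

```text
clock: 30.23
tcp_pos: [0.587, 0.287, 0.1514]
tcp_rot: [-3.133, -0.399, -0.217]
contact_force: [1.9, -0.1, -0.6]
finger_gap: 0.0747
```

```bash
python3 chk.py; python3 -c "
from h import *
im,d=imaging.get_image('wrist'); a=cv2.resize(im[100:420,80:480,::-1],(450,360)); b=np.load('sc.npz')['im'][160:260,320:420,::-1]; cv2.imwrite('pics/w7.png',np.hstack([a,cv2.resize(b,(340,360))]))"
```

```text
30.2333 [ 0.484  0.492  1.535 -0.338  0.827  2.464] [0.587  0.287  0.1514] [ 1.9 -0.1 -0.6] 0.0746808782297311 
 [[ 0.9   -0.212  0.381]
 [-0.199 -0.977 -0.075]
 [ 0.389 -0.008 -0.921]] tilt 0.399
pan 96 [0.096  0.0987 0.1024]
ref 289 [[0.4556, 0.1081, 0.1012], [0.5055, 0.1551, 0.1636]]
0.53 [393.2, 216.2] [[0.5107, 0.2633, 0.0486], [0.6184, 0.3261, 0.1638]]
```

View pics/w7.png

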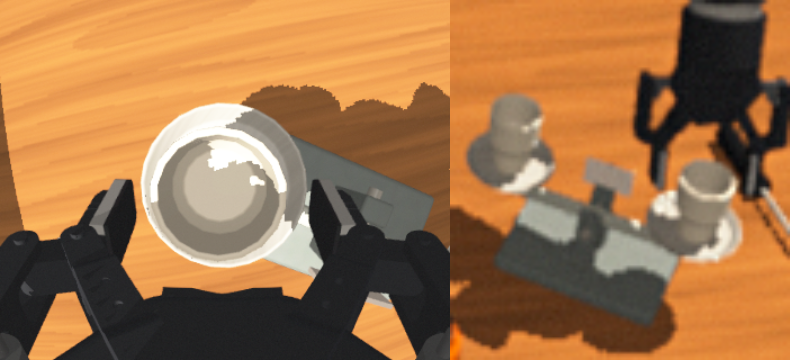

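Request:
drive_tool(series=[[[80, 0, 0, -5, 0], [80, 0, 0, -15, 0], [80, 0, 0, -30, 0], [80, 0, 0, -55, 0], [80, 0, 0, -85, 0], [80, 0, 0, -120, 0], [80, 0, 0, -150, 0], [80, 0, 0, -150, 0], [80, 0, 0, -150, 0], [80, 0, 0, -150, 0]]])

```text
clock: 31.22
tcp_pos: [0.5294, 0.2982, 0.2899]
tcp_rot: [-3.133, -0.399, -0.217]
contact_force: [0.5, -0.7, -0.5]
finger_gap: 0.0802
```

```bash
python3 chk.py; python3 -c "
from h import *
W=np.load('sc.npz')['W'].reshape(-1,3)
D=np.hypot(W[:,0]-.59,W[:,1]-.286); k=(D<.04)&(W[:,2]>.12)&(W[:,2]<.2); print('cup',np.percentile(W[k],[3,97],axis=0).round(4).tolist())
for n in ['jar','jar_cap','fuse_holder','screwdriver','tin']:
    for r in nets.recognise('scene',n)[:2]: print(n,round(r['conf'],2),r['point'])"
```

```text
31.2167 [ 0.552  0.268  1.507 -0.303  1.086  2.442] [0.5294 0.2982 0.2899] [ 0.5 -0.7 -0.5] 0.08015087488483756 
 [[ 0.9   -0.212  0.381]
 [-0.198 -0.977 -0.075]
 [ 0.389 -0.008 -0.921]] tilt 0.399
pan 95 [0.0954 0.0984 0.1022]
ref 288 [[0.4568, 0.1079, 0.1005], [0.5053, 0.155, 0.1646]]
0.7 [396.5, 216.8] [[0.5695, 0.2635, 0.1015], [0.6187, 0.3107, 0.1635]]
cup [[0.5689, 0.2634, 0.126], [0.6189, 0.3107, 0.1639]]
jar 0.57 [314.4, 260.3]
jar_cap 0.66 [294.1, 209.7]
fuse_holder 0.66 [302.0, 238.6]
screwdriver 0.47 [407.7, 205.4]
tin 0.55 [176.3, 236.3]
tin 0.52 [340.0, 207.0]
```

All checks agree, so I'm handing the job in.

```bash
python3 -c "
from cell import job; print(job.finish_job())"
```

```text
the job is handed in; nothing more can be done
None
```

The egg cup is out of the wooden nest and stands upright on the once-empty pan, with the beam level. I handed the job in at about 31 s of the 54 s limit; it gives no verdict, so the result rests on my own checks.

- **Tilting the tool:** The moves can't tilt the tool directly, so I overreached repeatedly to lean it about 23° towards the stack axis.
- **Drawing out:** I gripped the cup, twisted it to and fro by ±0.35 rad with a slow rise, then drew it straight out along the lean.
- **Standing it up:** With the cup's foot on clear table I tipped it upright, let go and gripped it again. I then lowered it onto the pan until the beam was level, let go and backed off.

**Last checks:**
- **Level:** The fetched cup's rim is at z 0.164 and the reference cup's at 0.165.
- **Position:** The fetched cup is about 5 mm from the pan centre, and the reference cup is on its spot.
- **Bystanders:** All five still show within about 3 pixels of where they started.
- **Robot:** It touches nothing.

**What was less certain:**
- **Holder:** I couldn't read its joint directly. The force along the stack, read between moves, never showed a pull, and it looked seated in the pictures.
- **Cup on the table:** The cameras disagreed by about 12 mm on where the cup stood. I used the wrist camera's value, which put the cup about 5 mm off the grasp point, and I corrected for that before placing it.

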